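# Press over the rocker of the long chess clock

### The arm

A 7-joint arm with a two-finger parallel gripper is mounted at the origin on the work surface. World frame = base frame: x ahead of the robot, y to its left, z up, the work surface at z = 0. Lengths are in mm, angles in rad, forces in N, time in s.
With the tool pointing down it reaches from about 400 to 900 mm from the base axis. Payload 5.5 kg.
Tool frame: the origin (TCP) lies at the very end of the fingers, on their centre line; the grasp point (between the pads) lies 19 mm behind it; z points along the fingers, y is the direction in which the jaws open and shut (so a half turn about z gives the same grasp; the last joint's range is limited). The gripper opens to 92 mm and grips with 3 to 60 N. Pads are 19 mm wide; open, the fingers measure 130 mm over their backs; the gripper's body (75 mm by 190 mm) begins 47 mm behind the grasp point.
Start: joints at [1.397, 0.501, -0.427, 1.55, 0.221, 1.138, -0.21], TCP at [275.009, -588.957, 226.729] pointing down, gripper open.
Joint ranges: [-2.88, 2.88], [-0.31, 2.03], [-1.54, 1.56], [0.2, 2.42], [-1.41, 4.55], [0.19, 2.02], [-2.57, 2.57]. Speed limits (rad/s): [2.57, 2.57, 3.14, 3.14, 3.14, 3.14, 3.14].

### API

Orientations are given as a unit quaternion [x, y, z, w].
In Python, from bench import ctrl gives the robot as it stands.
- The arm moves only by the tool carry_out, never from a script. Its argument "plan" is a list that holds one entry, the list of rows, each a list of 5 numbers: the shift along the tool's x, y, z as a fraction of full scale, then the turn about the tool's z as a fraction of full scale, then the opening, from 0 (shut) to 1 (fully open). A call has 1 to 20 rows; each row is the pose to reach, as a shift and turn from the pose commanded when the call began, along the tool's axes at that moment; what a row does not reach only later rows make up. Full scale, the value 1, is 400 mm for a shift and 90 degrees for a turn. A row lasts 1/8 s, in which the tool goes at most 62.5 mm and 10.7 degrees, less where a joint would pass 70% of its speed; a pose out of reach is approached as far as the arm can. A call with a number of a shift or a turn outside -1 to 1 is refused whole. A call with a gripper value outside its range is refused whole. The fingers move at their own pace and stop on an object; "grip_force" is the grip in N (left out, the last holds). Time passes only in rows, so rows that repeat a pose let the fingers close. It gives the time, the measured TCP pose, the force and the opening at its end, in the units of the state.
- ctrl.get_state(): the state, without advancing time (a new reading comes with each control period).
- ctrl.snapshot(name): name is "scene" or "top" or "wrist"; returns the picture (400x640x3 uint8, blue, green, red); there is no depth.
- ctrl.get_calibration(name): a dict with "fx", "fy", "cx", "cy" (pixels), "cam_to_world" (4x4, takes a point from camera to world coordinates); the wrist camera has in their place "hand_eye" (4x4, takes a point from camera to tool coordinates, whose origin is the TCP and whose axes are the flange's). Camera axes: x right, y down, z forward; pixel columns grow to the right and rows downward; lengths in mm; the calibration is good to about 2 mm. A picture is of the moment at which its call begins: read the wrist's pose just before it. get_calibration takes no time and is no camera call.
- ctrl.finish_job(): hands the job in, once; it reports no verdict.
The state is a dict: "t": time; "qpos": joint angles; "qd": joint speeds; "joint_efforts": joint torques, N m; "eef_pos": TCP position; "orientation": TCP orientation; "force": force on the tool from outside, world axes, zero at the start; "ft_torque": the same for the moment, N m; "opening": finger opening in mm.
Only numpy, scipy, OpenCV 4.12 (cv2) and the standard library are available. Lean on these libraries where they do the work, as an engineer would, in place of code of your own. Each camera call takes 0.05 s, during which the arm holds its last target.

### The job

A move has just been made, so pass the turn on the longer of the two chess clocks: with the fingertips, gently press the raised end of its rocker bar until that end is all the way down and the other end stands up, then withdraw. Leave the clock standing where it is, and leave its small pause button, the shorter clock and the chessmen beside them as they are. Nothing is to be picked up.

Things in the scene. Friction and masses are not known exactly. Their poses are not given: they have to be found in the camera images.
- long_clock: The longer chess clock, the one to operate: a loose dark wooden block on four rubber feet, 90 (x) x 210 (y) x 50 (z) mm, about 0.5 to 0.8 kg, with two dark displays on its -x face. Origin: centre of its underside, on the table; z up. It may stand turned any way. A flat aluminium rocker bar, 24 mm wide, 170 mm long and 8 mm thick, runs along its y above its top face, at x = +15 mm; the bar's pivot is 66 mm above the table, at the middle of the bar.
- long_clock_rocker (a joint): Tilt of the long clock's rocker bar about the clock's x axis, rad, from -0.11 to +0.11 (the stops); 0 is level. Positive: the end with pad a (towards the clock's +y) is up. It starts with pad a up, between +0.09 and +0.11. A stiff friction pivot: about 2 N at a pad moves it, it has no spring and stays where it is left.
- long_clock_pad_a (a point): Centre of the top of the round black finger pad (24 mm across, 3 mm thick) on the rocker end towards the long clock's +y, 72 mm along the bar from the pivot. About 81 mm above the table when fully up, 73 mm level, 65 mm fully down; the clock's top face lies at 50 mm below it.
- long_clock_pad_b (a point): Centre of the top of the like pad at the other end of the same bar, towards the clock's -y.
- pause (a joint): The small round pause button, 14 mm across, on the long clock's top face 27 mm from the middle towards -x (the displays); it stands up from a 30 mm round black housing, its top 70 mm above the table. Metres pressed in, 0 is out, 4 mm fully down; leave it.
- short_clock: The shorter chess clock, a bystander: same build, 90 (x) x 130 (y) x 50 (z) mm, 110 mm rocker bar, no pause button. Origin: centre of its underside.
- short_clock_pad_a (a point): Centre of the top of the finger pad on the short clock's rocker, the end towards that clock's +y, 42 mm from its pivot; leave it.
- short_clock_pad_b (a point): Centre of the top of the pad on the other end of the short clock's rocker; leave it.
- king: White cone-shaped king, a loose bystander, 95 mm tall, 36 mm across the foot; stands beyond the pad a end of the long clock. Origin: centre of its underside.
- pawn: Black pawn, a loose bystander, 51 mm tall, 30 mm across the foot; stands beside the long clock on the side away from the displays. Origin: centre of its underside.
- rook: White rook, a loose bystander, 60 mm tall, 32 mm across the foot; stands beyond one end of the short clock. Origin: centre of its underside.
There are look-alikes about, which are no part of the job. What is shaped like the long_clock but turquoise is not meant.

How it is judged (in metres and radians):
On the way:
1. the fingers touch the long clock (contact force between the fingers and long_clock above 0.3 N).
At the end, for the whole second after the job is handed in: The long clock's rocker is over and still (joint below -0.08 rad); its pause button is out; the long clock stands flat within 15 mm of its start, the short clock within 10 mm with its rocker's ends within 4 mm, and each chessman stands upright within 12 mm of its start (value of joint long_clock_rocker below -0.08 rad and velocity of joint long_clock_rocker between -0.05 and 0.05 rad/s and value of joint pause below 0.0015 m and distance of long_clock from where it was at the start of the episode below 0.015 m and angle between long_clock's own z axis and vertical below 0.05 rad and linear speed of long_clock below 0.01 m/s and distance of short_clock from where it was at the start of the episode below 0.01 m and distance of each of king, pawn, rook from where it was at the start of the episode below 0.012 m and angle between each of king, pawn, rook's own z axis and vertical below 0.1 rad and distance of each of short_clock_pad_a, short_clock_pad_b from where it was at the start of the episode below 0.004 m); the robot touches nothing.
It fails at once if the fingers press the long clock harder than 25 N (contact force between the fingers and long_clock above 25 N).
It fails at once if the long clock is shoved more than 15 mm, lifted or tipped (distance of long_clock from where it was at the start of the episode above 0.015 m or height (world z) of long_clock above 0.006 m or angle between long_clock's own z axis and vertical above 0.08 rad).
It fails at once if the pause button is pressed (value of joint pause above 0.002 m).
It fails at once if the short clock is moved more than 10 mm, or an end of its rocker more than 4 mm (distance of short_clock from where it was at the start of the episode above 0.01 m or distance of any of short_clock_pad_a, short_clock_pad_b from where it was at the start of the episode above 0.004 m).
It fails at once if a chessman is moved more than 12 mm, lifted or tipped ((distance of king from where it was at the start of the episode above 0.012 m or angle between king's own z axis and vertical above 0.2 rad) or (distance of pawn from where it was at the start of the episode above 0.012 m or angle between pawn's own z axis and vertical above 0.2 rad) or (distance of rook from where it was at the start of the episode above 0.012 m or angle between rook's own z axis and vertical above 0.2 rad)).
It also fails if it takes over 32 s, if anything falls off the work surface, if the arm or the gripper's body presses on something with over 40 N, if the wrist force passes 120 N, or if a joint passes its speed limit or range.

## Working session

There is one attempt and no reset: what is moved stays moved. The work goes in short steps, Python scripts to look and compute and a tool call to move; the robot and the scene stay as the last step left them, time stands still between calls to the robot, and variables do not carry over. Pictures are saved under pics/ and viewed, and the job is handed in when it is done.

Besides the shell and the picture viewer there is one more tool, called after "Emit:" as name(argument=value, ...), one argument or row to a line, values as JSON. carry_out: Moves the arm, as the interface text tells. Shift numbers are shares of 400 mm and turn numbers shares of 90 degrees, none past 1 either way. Its arguments: {"type":"object","properties":{"plan":{"type":"array","items":{"type":"array","items":{"type":"array","items":{"type":"number"}}}},"grip_force":{"type":"number"}},"required":["plan"]}

```bash
mkdir -p pics; ls
python3 - <<'E'
from bench import ctrl
import cv2,numpy as np
s=ctrl.get_state()
print({k:np.round(v,3) for k,v in s.items()})
for n in("scene","top"):
    cv2.imwrite(f"pics/{n}0.png",ctrl.snapshot(n)); c=ctrl.get_calibration(n); print(n,{k:np.round(v,4).tolist() for k,v in c.items()})
print(ctrl.get_calibration("wrist"))
E
```

```text
pics
{'t': np.float64(0.0), 'qpos': array([ 1.397,  0.502, -0.427,  1.551,  0.221,  1.138, -0.21 ]), 'qd': array([-0.002,  0.001, -0.002, -0.002, -0.   ,  0.001, -0.   ]), 'joint_efforts': array([ 1.0000e-03, -5.6659e+01, -5.8160e+00, -2.7912e+01, -6.9000e-02,
        3.1000e-02,  0.0000e+00]), 'eef_pos': array([ 274.64 , -588.38 ,  225.698]), 'orientation': array([ 0.976,  0.217, -0.   , -0.001]), 'force': array([ 0.782, -0.592,  0.656]), 'ft_torque': array([ 0.066, -0.018, -0.019]), 'opening': np.float64(91.499)}
scene {'fx': 389.1631, 'fy': 389.1631, 'cx': 313.831, 'cy': 206.8007, 'cam_to_world': [[0.3367, 0.5501, -0.7642, 1288.2661], [0.9415, -0.2083, 0.2648, -319.4884], [-0.0135, -0.8087, -0.5881, 679.5984], [0.0, 0.0, 0.0, 1.0]]}
top {'fx': 482.2817, 'fy': 482.2817, 'cx': 318.1737, 'cy': 198.1383, 'cam_to_world': [[-0.0108, -0.9968, 0.0792, 364.1485], [-0.9997, 0.0124, 0.0196, -68.2824], [-0.0206, -0.079, -0.9967, 1587.9903], [0.0, 0.0, 0.0, 1.0]]}
{'fx': 305.04876364131667, 'fy': 305.04876364131667, 'cx': 322.0440389666088, 'cy': 190.69461719584598, 'hand_eye': array([[ 2.59367291e-04, -9.67017756e-01, -2.54708838e-01,
         6.71990440e+01],
       [ 9.99999958e-01,  2.16991123e-04,  1.94469150e-04,
        -6.76606902e-01],
       [-1.32785564e-04, -2.54708878e-01,  9.67017771e-01,
        -1.58151106e+02],
       [ 0.00000000e+00,  0.00000000e+00,  0.00000000e+00,
         1.00000000e+00]])}
```

View pics/scene0.png

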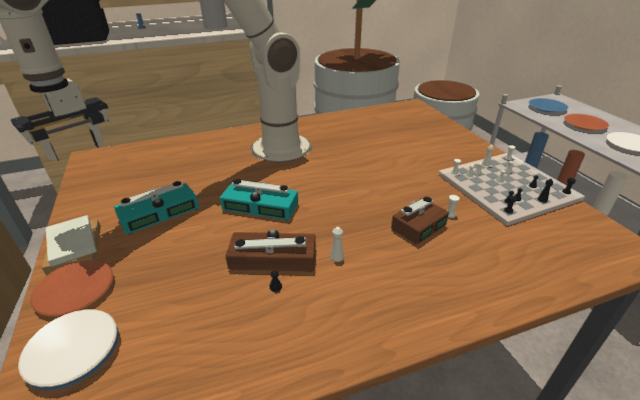

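View pics/top0.png

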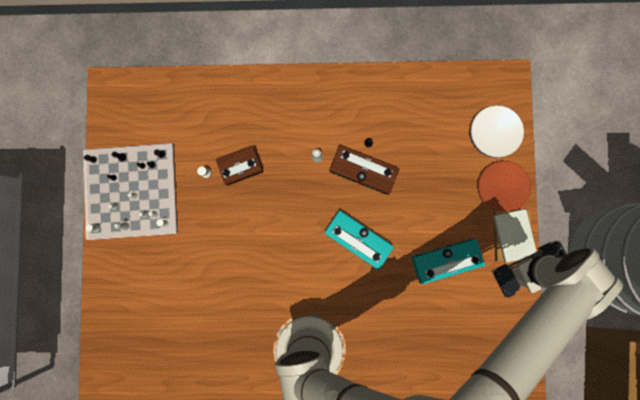

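Candidates in the top view are:
- long dark-wood clock at (365,169)
- turquoise look-alikes at (359,238) and (448,261)
- short dark clock at (240,165)

The dark-wood one at (365,169) fits: it is long, has the king (317,154) past one end and the pawn (369,142) beside it. I'll confirm with an enlarged crop.

Run:
```python
import cv2,numpy as np
a=cv2.imread("pics/top0.png")[125:210,300:410]; b=cv2.imread("pics/scene0.png")[215:300,215:355]
cv2.imwrite("pics/c1.png",cv2.resize(a,None,fx=7,fy=7,interpolation=cv2.INTER_CUBIC))
cv2.imwrite("pics/c2.png",cv2.resize(b,None,fx=5.5,fy=5.5,interpolation=cv2.INTER_CUBIC))
```

```text
(no output)
```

View pics/c1.png

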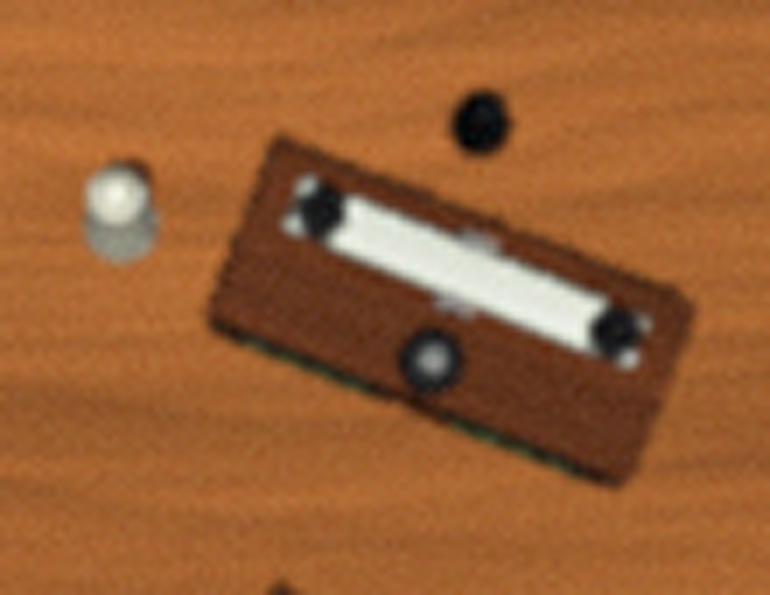

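View pics/c2.png

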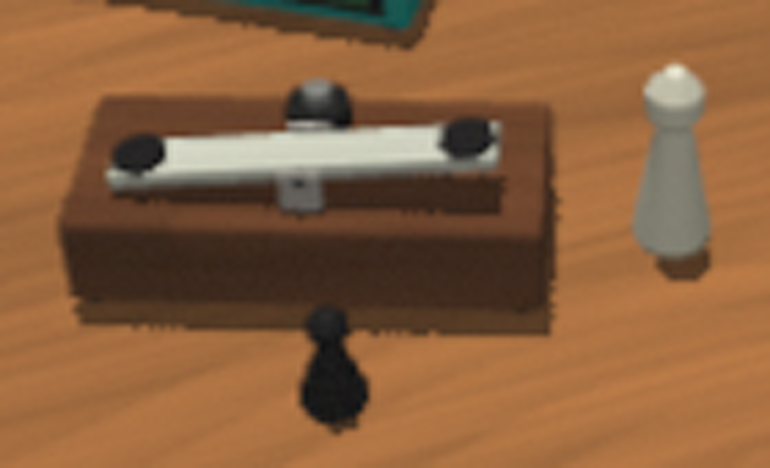

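The crops confirm it: dark wood, pause button, and the raised pad (a) towards the king. Pad a is at top px (345.5,155) and scene px (300,240).

```bash
cat > h.py <<'E'
from bench import ctrl
import numpy as np
def ray(n,u,v):
    c=ctrl.get_calibration(n);T=np.array(c["cam_to_world"])
    return T[:3,3],T[:3,:3]@np.array([(u-c["cx"])/c["fx"],(v-c["cy"])/c["fy"],1])
def at(n,u,v,z):
    o,d=ray(n,u,v);return o+d*(z-o[2])/d[2]
E
python3 - <<'E'
from h import *
from scipy.spatial.transform import Rotation as R
f=lambda x,y:(300+x/7-.43,125+y/7-.43)
g=lambda x,y:(215+x/5.5-.4,215+y/5.5-.4)
P={}
for n,p,z in[("a",(320,212),80),("b",(616,332),65),("pause",(432,358),70),("king top",(117,190),90),("pawn top",(482,122),45)]:
    P[n]=at("top",*f(*p),z);print(n,P[n].round(1))
for n,p,z in[("a",(468,138),80),("b",(140,153),65),("king",(673,62),95),("kingfoot",(670,245),0),("pawn",(328,325),45)]: print("scene",n,at("scene",*g(*p),z).round(1))
d=P["a"]-P["b"];print("bar yaw",np.degrees(np.arctan2(d[1],d[0])),np.linalg.norm(d))
s=ctrl.get_state();M=R.from_quat(s["orientation"]).as_matrix();print(M.round(4),s["eef_pos"],s["t"])
print("tool shift to above a", M.T@(np.r_[P["a"][:2],s["eef_pos"][2]]-s["eef_pos"]))
E
```

```text
a [ 619.9 -125.6   80. ]
b [ 565.6 -259.4   65. ]
pause [ 554.2 -175.5   70. ]
king top [629.5 -34.4  90. ]
pawn top [ 666.8 -202.3   45. ]
scene a [ 621.1 -124.8   80. ]
scene b [ 563.6 -256.8   65. ]
scene king [621.2 -30.6  95. ]
scene kingfoot [635.  -35.6   0. ]
scene pawn [ 672.8 -203.    45. ]
bar yaw 67.89830300782272 145.134874982881
[[ 9.061e-01  4.231e-01 -7.000e-04]
 [ 4.231e-01 -9.061e-01  1.600e-03]
 [ 0.000e+00 -1.700e-03 -1.000e+00]] [ 274.67576503 -588.4208943   225.79652975] 0.1
tool shift to above a [ 5.08633250e+02 -2.73273463e+02  4.94942959e-01]
```

Emit:
carry_out(
  plan=[
    [[0.05, -0.03, 0, -0.04, 0], [0.12, -0.065, 0, -0.08, 0], [0.2, -0.107, 0, -0.12, 0], [0.28, -0.15, 0, -0.17, 0], [0.36, -0.19, 0, -0.22, 0], [0.44, -0.235, 0, -0.27, 0], [0.52, -0.28, 0, -0.32, 0], [0.6, -0.32, 0, -0.37, 0], [0.68, -0.365, 0, -0.41, 0], [0.76, -0.41, 0, -0.44, 0], [0.82, -0.44, 0, -0.46, 0], [0.86, -0.465, 0, -0.47, 0], [0.88, -0.475, 0, -0.47, 0], [0.88, -0.475, 0, -0.47, 0]],
  ],
  grip_force=10,
)

```text
t: 1.85
eef_pos: [513.7, -267.8, 226.7]
orientation: [0.832, 0.555, -0.0, 0.0]
force: [-0.0, -0.0, -0.2]
opening: 0.7
```

```bash
cat > s.py <<'E'
from h import *
from scipy.spatial.transform import Rotation as R
import sys
tx=np.array([float(v) for v in sys.argv[1:4]])
s=ctrl.get_state();M=R.from_quat(s["orientation"]).as_matrix()
print("t",s["t"],"pos",s["eef_pos"].round(1),"F",s["force"].round(2),"open",s["opening"].round(1),"yaw of tool y",np.degrees(np.arctan2(M[1,1],M[0,1])).round(1),"q",s["qpos"].round(2))
print("zaxis",M[:,2].round(4),"shift/400",(M.T@(tx-s["eef_pos"])/400).round(4))
E
python3 s.py 620 -125 180
```

```text
Traceback (most recent call last):
  File "s.py", line 6, in <module>
    print("t",s["t"],"pos",s["eef_pos"].round(1),"F",s["force"].round(2),"open",s["opening"].round(1),"yaw of tool y",np.degrees(np.arctan2(M[1,1],M[0,1])).round(1),"q",s["qpos"].round(2))
                                                                                ^^^^^^^^^^^^^^^^^^
AttributeError: 'float' object has no attribute 'round'
```

```bash
sed -i 's/s\["opening"\].round(1)/s["opening"]/' s.py; python3 s.py 620 -125 180
```

```text
t 1.85 pos [ 513.7 -267.8  226.7] F [-0.04 -0.01 -0.21] open 0.7392679744261942 yaw of tool y -22.6 q [ 0.98  0.43 -0.7   1.73  0.31  1.1  -0.22]
zaxis [-2.e-04 -1.e-04 -1.e+00] shift/400 [0.4318 0.108  0.1166]
```

Emit:
carry_out(
  plan=[
    [[0.04, 0.01, 0, 0, 0], [0.1, 0.025, 0, 0, 0], [0.17, 0.042, 0.02, 0, 0], [0.24, 0.06, 0.04, 0, 0], [0.31, 0.078, 0.06, 0, 0], [0.37, 0.092, 0.09, 0, 0], [0.41, 0.103, 0.11, 0, 0], [0.432, 0.108, 0.117, 0, 0], [0.432, 0.108, 0.117, 0, 0], [0.432, 0.108, 0.117, 0, 0]],
  ],
)

```text
t: 3.1
eef_pos: [619.9, -126.3, 180.3]
orientation: [0.833, 0.554, -0.0, 0.0]
force: [0.3, -0.5, 0.2]
opening: 0.4
```

```bash
python3 s.py 620 -125 95
python3 - <<'E'
from h import *
import cv2
for n in("wrist","scene"): cv2.imwrite(f"pics/{n}1.png",ctrl.snapshot(n))
E
```

```text
t 3.1 pos [ 619.9 -126.3  180.3] F [ 0.32 -0.52  0.24] open 0.4090558478375634 yaw of tool y -22.8 q [ 0.65  0.58 -0.69  1.63  0.4   1.08 -0.55]
zaxis [ 2.e-04 -8.e-04 -1.e+00] shift/400 [ 0.0032 -0.0011  0.2131]
```

View pics/wrist1.png

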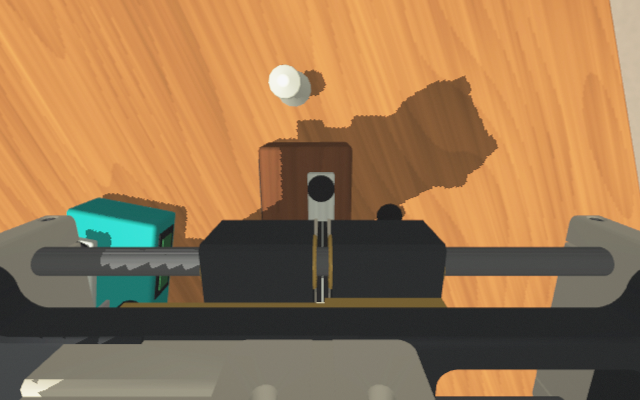

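Run:
```python
from h import *
from scipy.spatial.transform import Rotation as R
s=ctrl.get_state();c=ctrl.get_calibration("wrist");T=np.eye(4);T[:3,:3]=R.from_quat(s["orientation"]).as_matrix();T[:3,3]=s["eef_pos"]
T=T@c["hand_eye"]
for u,v,z in[(320.5,188,80),(285,80,93)]:
    d=T[:3,:3]@[(u-c["cx"])/c["fx"],(v-c["cy"])/c["fy"],1];print((T[:3,3]+d*(z-T[2,3])/d[2]).round(1))
```

```text
[ 618.4 -123.4   80. ]
[627.7 -31.9  93. ]
```

Emit:
carry_out(
  plan=[
    [[0.004, 0, 0.02, 0, 0], [0.004, 0, 0.06, 0, 0], [0.004, 0, 0.1, 0, 0], [0.004, 0, 0.14, 0, 0], [0.004, 0, 0.18, 0, 0], [0.004, 0, 0.21, 0, 0], [0.004, 0, 0.225, 0, 0], [0.004, 0, 0.23, 0, 0], [0.004, 0, 0.23, 0, 0]],
  ],
)

```text
t: 4.32
eef_pos: [621.0, -123.6, 88.3]
orientation: [0.832, 0.554, 0.0, 0.0]
force: [-0.1, -0.6, 0.0]
opening: 0.8
```

```bash
python3 s.py 619.5 -124.5 75
python3 - <<'E'
from h import *
import cv2
cv2.imwrite("pics/w2.png",ctrl.snapshot("wrist"))
a=ctrl.snapshot("scene")[195:300,215:355]
cv2.imwrite("pics/s2.png",cv2.resize(a,None,fx=5.5,fy=5.5,interpolation=cv2.INTER_CUBIC))
E
```

```text
t 4.325 pos [ 621.  -123.6   88.3] F [-0.13 -0.59  0.01] open 0.7519555793589625 yaw of tool y -22.7 q [ 0.6   0.68 -0.63  1.69  0.48  0.93 -0.61]
zaxis [ 7.e-04 -1.e-04 -1.e+00] shift/400 [-0.0036 -0.0026  0.0332]
```

View pics/s2.png

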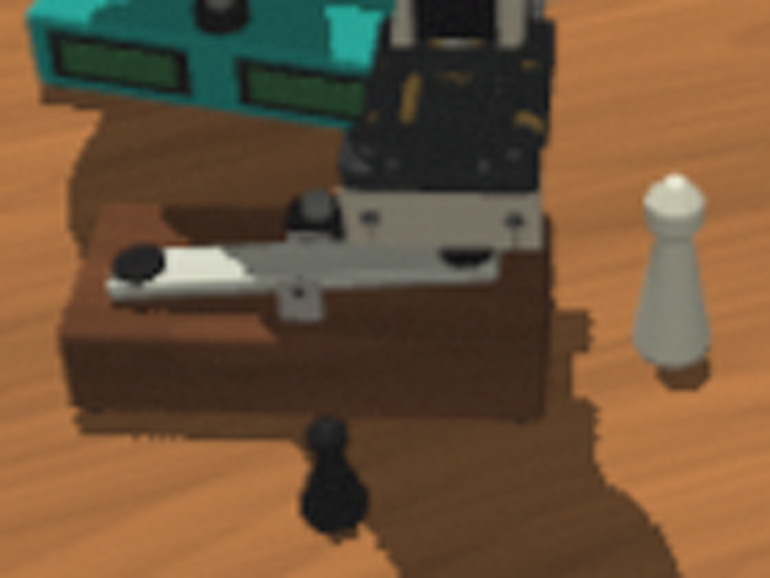

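View pics/w2.png

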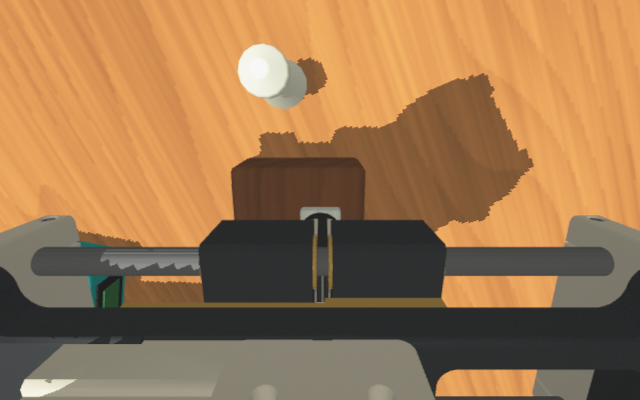

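Emit:
carry_out(
  plan=[
    [[-0.001, -0.001, 0.005, 0, 0], [-0.002, -0.002, 0.01, 0, 0], [-0.003, -0.002, 0.015, 0, 0], [-0.003, -0.002, 0.0185, 0, 0], [-0.003, -0.002, 0.022, 0, 0], [-0.003, -0.002, 0.0255, 0, 0], [-0.003, -0.002, 0.029, 0, 0], [-0.003, -0.002, 0.029, 0, 0]],
  ],
)

```text
t: 5.42
eef_pos: [619.5, -124.2, 76.3]
orientation: [0.832, 0.554, 0.0, -0.0]
force: [-0.2, 0.3, -0.2]
opening: 0.5
```

```bash
python3 s.py 619.5 -124.5 67
python3 - <<'E'
from h import *
import cv2
a=ctrl.snapshot("scene")[195:300,215:355]
cv2.imwrite("pics/s3.png",cv2.resize(a,None,fx=5.5,fy=5.5,interpolation=cv2.INTER_CUBIC))
E
```

```text
t 5.425 pos [ 619.5 -124.2   76.3] F [-0.24  0.28 -0.21] open 0.4530272499154061 yaw of tool y -22.7 q [ 0.6   0.7  -0.62  1.7   0.49  0.91 -0.62]
zaxis [ 1.e-04  2.e-04 -1.e+00] shift/400 [-0.0007  0.0002  0.0231]
```

View pics/s3.png

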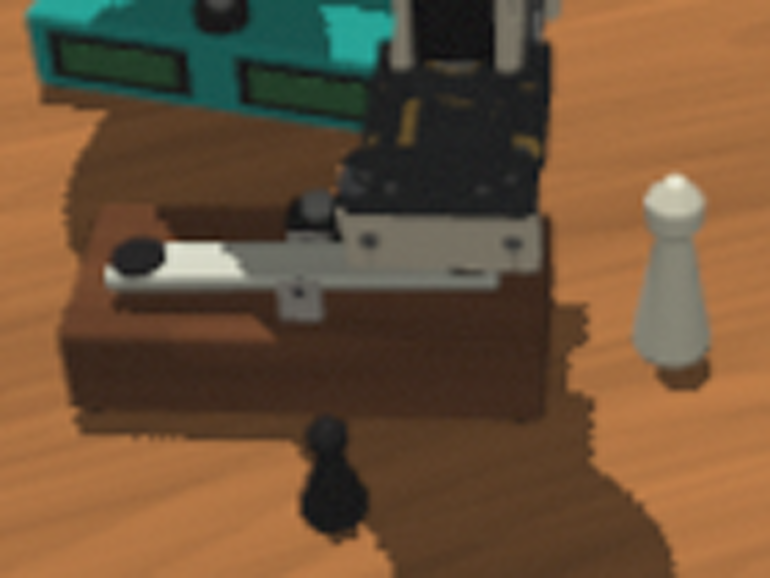

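The bar is moving down under the fingertips: pad b has risen, and the clock, king and pawn look unmoved. I'll keep pressing.

Emit:
carry_out(
  plan=[
    [[0, 0, 0.0035, 0, 0], [0, 0, 0.007, 0, 0], [0, 0, 0.0105, 0, 0], [0, 0, 0.014, 0, 0], [0, 0, 0.0175, 0, 0], [0, 0, 0.021, 0, 0], [0, 0, 0.021, 0, 0]],
  ],
)

```text
t: 6.35
eef_pos: [619.5, -124.6, 67.8]
orientation: [0.832, 0.554, -0.0, 0.0]
force: [1.2, 1.4, 0.6]
opening: 0.6
```

```bash
python3 s.py 619.5 -124.5 65
```

```text
t 6.35 pos [ 619.5 -124.6   67.8] F [1.17 1.42 0.62] open 0.557337385302239 yaw of tool y -22.7 q [ 0.6   0.71 -0.61  1.71  0.5   0.89 -0.62]
zaxis [ 0.e+00 -2.e-04 -1.e+00] shift/400 [ 0.0003 -0.      0.007 ]
```

Emit:
carry_out(
  plan=[
    [[0, 0, 0.0015, 0, 0], [0, 0, 0.003, 0, 0], [0, 0, 0.003, 0, 0]],
  ],
)

```text
t: 6.72
eef_pos: [619.5, -124.6, 66.7]
orientation: [0.832, 0.554, -0.0, 0.0]
force: [0.2, 1.4, 1.7]
opening: 0.7
```

Emit:
carry_out(
  plan=[
    [[0, 0, 0.001, 0, 0], [0, 0, 0.002, 0, 0], [0, 0, 0.002, 0, 0]],
  ],
)

```text
t: 7.1
eef_pos: [619.5, -124.5, 66.2]
orientation: [0.832, 0.554, -0.0, 0.0]
force: [-0.6, 0.7, 4.6]
opening: 0.4
```

```bash
python3 s.py 619.5 -124.5 65;python3 - <<'E'
from h import *
import cv2
a=ctrl.snapshot("scene")[195:300,215:355]
cv2.imwrite("pics/s4.png",cv2.resize(a,None,fx=5.5,fy=5.5,interpolation=cv2.INTER_CUBIC))
E
```

```text
t 7.1 pos [ 619.5 -124.5   66.2] F [-0.6   0.65  4.59] open 0.38228825030186525 yaw of tool y -22.7 q [ 0.59  0.71 -0.61  1.71  0.5   0.89 -0.63]
zaxis [ 2.e-04 -3.e-04 -1.e+00] shift/400 [ 0.0001 -0.0001  0.0031]
```

View pics/s4.png

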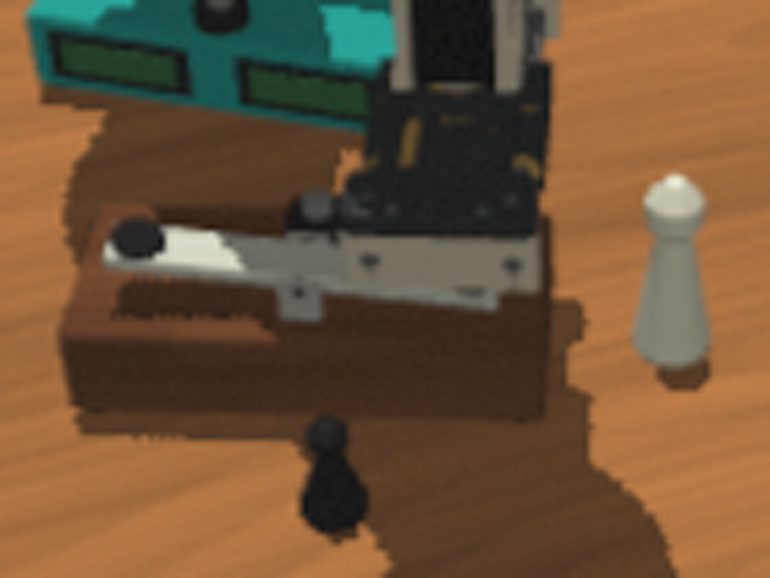

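Emit:
carry_out(
  plan=[
    [[0, 0, 0.001, 0, 0], [0, 0, 0.002, 0, 0], [0, 0, 0.002, 0, 0]],
  ],
)

```text
t: 7.52
eef_pos: [619.6, -124.6, 65.9]
orientation: [0.832, 0.554, -0.0, 0.0]
force: [-1.4, 0.9, 8.5]
opening: 0.3
```

The force climbs to 8.5 N with almost no further motion, so the bar is on its stop. Now I'll withdraw straight up.

Emit:
carry_out(
  plan=[
    [[0, 0, -0.005, 0, 0], [0, 0, -0.015, 0, 0], [0, 0, -0.04, 0, 0], [0, 0, -0.08, 0, 0], [0, 0, -0.13, 0, 0], [0, 0, -0.19, 0, 0], [0, 0, -0.25, 0, 0], [0, 0, -0.3, 0, 0], [0, 0, -0.34, 0, 0], [-0.04, 0, -0.36, 0, 0], [-0.1, 0, -0.37, 0, 0], [-0.2, 0, -0.37, 0, 0], [-0.3, 0, -0.37, 0, 0], [-0.4, 0, -0.37, 0, 0], [-0.5, 0, -0.37, 0, 0], [-0.58, 0, -0.37, 0, 0], [-0.62, 0, -0.37, 0, 0], [-0.62, 0, -0.37, 0, 0]],
  ],
)

```text
t: 9.78
eef_pos: [522.7, -354.6, 212.6]
orientation: [0.833, 0.553, -0.0, -0.0]
force: [1.0, 1.0, -0.2]
opening: 0.4
```

Run:
```python
from h import *
import cv2
t=ctrl.snapshot("top");s=ctrl.snapshot("scene")
cv2.imwrite("pics/t5f.png",t);cv2.imwrite("pics/s5f.png",s)
a=cv2.resize(t[125:210,300:410],(660,510),interpolation=cv2.INTER_CUBIC)
cv2.imwrite("pics/t5.png",a)
cv2.imwrite("pics/s5.png",cv2.resize(s[215:300,215:355],None,fx=5.5,fy=5.5,interpolation=cv2.INTER_CUBIC))
st=ctrl.get_state();print(st["t"],st["eef_pos"],st["force"])
for n,i in(("top",t),("scene",s)):
    o=cv2.imread(f"pics/{n}0.png");print(n)
    r=(slice(130,190),slice(190,270)) if n=="top" else (slice(190,245),slice(385,470))
    print("short clock diff",cv2.absdiff(o[r],i[r]).max(axis=2).mean())
```

```text
9.875 [ 524.43421102 -351.67347302  213.07789481] [0.1636905  0.45476571 0.64380656]
top
short clock diff 5.896458333333333
scene
short clock diff 4.5133689839572195
```

View pics/s5.png

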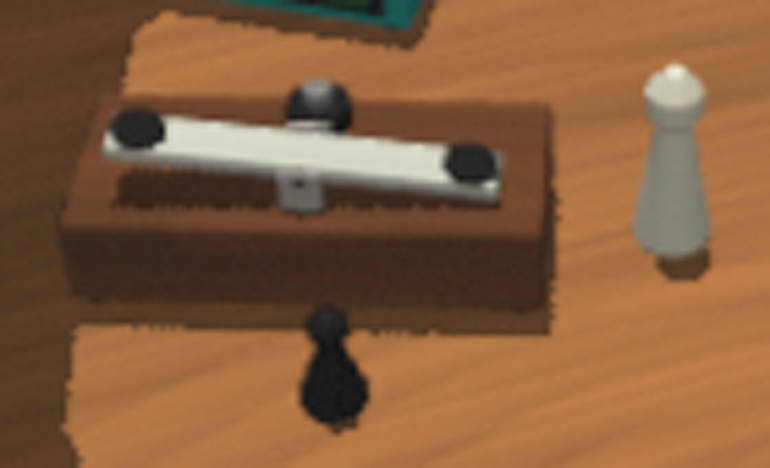

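View pics/t5.png

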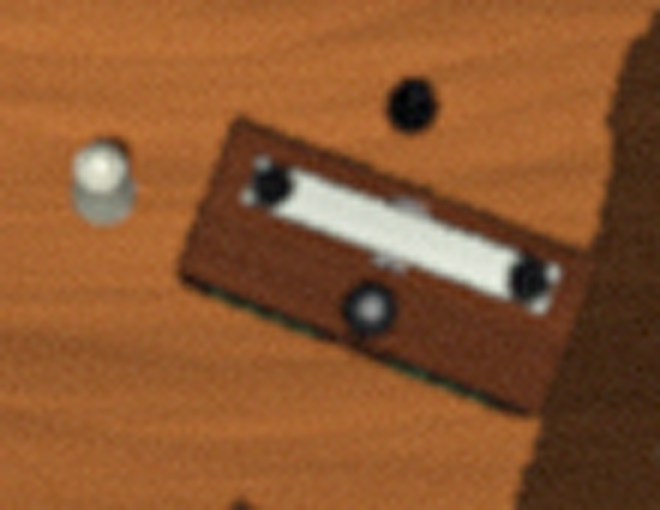

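Rocker is over, nothing else displaced. I'll measure the tilt numerically before handing in.

Run:
```python
from h import *
import cv2
from scipy.optimize import least_squares
def cen(f,c):
    g=cv2.cvtColor(cv2.imread(f),cv2.COLOR_BGR2GRAY).astype(float)
    x,y=c;x0,y0=x-8,y-6;p=g[y0:y0+13,x0:x0+17]
    p=cv2.resize(p,None,fx=8,fy=8,interpolation=cv2.INTER_CUBIC)
    m=(p<45).astype(np.uint8);n,l,s,ce=cv2.connectedComponentsWithStats(m)
    k=1+np.argmax(s[1:,4]);q=ce[k];return np.array([x0+(q[0]+.5)/8-.5,y0+(q[1]+.5)/8-.5]),s[k,4]/64
c=ctrl.get_calibration("scene");T=np.linalg.inv(c["cam_to_world"])
def proj(P):
    q=T[:3,:3]@P+T[:3,3];return np.array([c["fx"]*q[0]/q[2]+c["cx"],c["fy"]*q[1]/q[2]+c["cy"]])
ob=[]
for f,a,b in(("pics/scene0.png",(300,240),(240,243)),("pics/s5f.png",(300,244),(239,238))):
    A,na=cen(f,a);B,nb=cen(f,b);print(f,A.round(2),na,B.round(2),nb);ob+=[A,B]
def model(p):
    x,y,yaw,t0,t1=p;o=[];h=np.array([np.cos(yaw),np.sin(yaw),0])
    for t in(t0,t1):
        for sg in(1,-1):
            o.append(proj(np.r_[x,y,66]+sg*72*(h*np.cos(t)+[0,0,np.sin(t)])+7*(np.array([0,0,np.cos(t)])-h*np.sin(t))))
    return np.array(o)
r=least_squares(lambda p:(model(p)-ob).ravel(),[593,-192,1.18,.1,-.1]);print(r.x.round(3),r.fun.round(2))
```

```text
pics/scene0.png [299.57 239.6 ] 40.578125 [239.85 242.47] 41.265625
pics/s5f.png [300.17 244.37] 40.5625 [239.75 238.01] 43.015625
[ 5.93138e+02 -1.90641e+02  1.17800e+00  9.20000e-02 -1.09000e-01] [-0.06  0.07 -0.    0.06  0.09 -0.07 -0.03 -0.07]
```

The fitted tilt went from +0.092 to about −0.109 rad, which is on the stop.

```bash
python3 -c "
from bench import ctrl
print(ctrl.finish_job())"
```

```text
the job is handed in; nothing more can be done
None
```

I pressed the raised end (pad a, by the king) of the long dark-wood clock's rocker down to its stop with the closed fingertips. I then withdrew straight up, moved clear of the clock and handed the job in at about 10 s. The hand-in gives no verdict.

- **Rocker:** a fit to the scene-camera pictures put its tilt at +0.092 rad before and −0.109 rad after, with residuals under 0.1 px. It needs to be below −0.08.
- **Force:** the highest reading I saw was 8.5 N, as the bar met its stop. I read it only at the end of each move, so a brief peak in between would not show.
- **Clock and pieces:** the long clock, its pause button, the king and the pawn look unmoved in the last pictures, judged by eye.
- **Short clock and rook:** the arm never went near them. I checked them only by the mean pixel difference in their part of the picture (about 5 of 255), which is too coarse to prove the millimetre limits.

No check failed. The three cameras placed pad a to within about 3 mm of each other.

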